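# Hook the heat-sink tray out of the rack and dock it

### The arm

A 6-joint arm with a two-finger parallel gripper is mounted at the origin on the work surface. World frame = base frame: x ahead of the robot, y to its left, z up, the work surface at z = 0. Lengths are in m, angles in rad, forces in N, time in s.
With the tool pointing down it reaches from about 0.35 to 0.925 m from the base axis. Payload 6.4 kg.
Tool frame: the origin (TCP) lies at the very end of the fingers, on their centre line; the grasp point (between the pads) lies 19 mm behind it; z points along the fingers, y is the line along which they close (so a half turn about z gives the same grasp; the last joint's range is limited). The gripper opens to 85 mm and grips with 20 to 120 N. Pads are 22 mm wide; open, the fingers measure 114 mm over their backs; the gripper's body (76 mm by 85 mm) begins 54 mm behind the grasp point. The pads swing forward as they close: fully open they stand 13 mm farther back than shut.
Start: joints at [-1.306, 0.245, 1.558, -0, 1.339, -0.174], TCP at [0.276, -0.588, 0.231] pointing down, gripper open.
Joint ranges: [-3.13, 3.13], [-1.02, 2.26], [0.13, 2.54], [-0.95, 4.09], [0.21, 2.88], [-2.74, 2.74]. Speed limits (rad/s): [2.57, 2.57, 3.14, 3.14, 3.14, 3.14].

### API

Orientations are given as a 3x3 rotation matrix whose columns are the frame's x, y, z axes.
In Python, from bench import state, eyes, ticket gives the robot as it stands.
- The arm moves only by the tool jog_arm, never from a script. Its argument "rows" is a list that holds one entry, the list of rows, each a list of 7 numbers: the turn, a rotation vector about the tool's x, y, z in degrees, then the shift along the tool's x, y, z in cm, then the closure, from -1 (fully open) to 1 (shut). In form: [[[rx, ry, rz, x, y, z, gripper], ...]]. A call has 1 to 20 rows; each row shifts and turns the commanded pose from where the row before left it, along the tool's axes as they then stand; what a row does not reach is not made up. A row lasts 1/12 s, in which the tool goes at most 41.7 mm and 7.16 degrees, less where a joint would pass 70% of its speed; a pose out of reach is approached as far as the arm can. A call with a gripper value outside its range is refused whole. The fingers move at their own pace and stop on an object; "newtons" is the grip in N (left out, the last holds). Time passes only in rows, so rows that do not move let the fingers close. It gives the time, the measured TCP pose, the force, the opening and the grip force at its end, in the units of the state.
- state(): the state, without advancing time (a new reading comes with each control period).
- eyes.read_camera(name): name is "scene" or "top" or "wrist"; returns the picture (480x640x3 uint8, blue, green, red); there is no depth.
- eyes.camera_model(name): a dict with "fx", "fy", "cx", "cy" (pixels), "rvec" (rotation vector, rad) and "tvec" (3), from world to camera coordinates, as OpenCV has them. Camera axes: x right, y down, z forward; pixel columns grow to the right and rows downward; lengths in m; the calibration is good to about 2 mm. A picture is of the moment at which its call begins: read the wrist's pose just before it. camera_model takes no time and is no camera call; for the wrist camera it gives the pose at the moment of the call.
- ticket.finish_job(): hands the job in; it is judged then, once.
The state is a dict: "time_s": time; "q": joint angles; "joint_velocities": joint speeds; "effort": joint torques, N m; "tool_pos": TCP position; "ee_rot": TCP orientation; "ft_force": force on the tool from outside, world axes, zero at the start; "moment": the same for the moment, N m; "gripper_width": finger opening in m; "grasp_force": force on a finger pad.
Only numpy, scipy, OpenCV 4.12 (cv2) and the standard library are available. Lean on these libraries where they do the work, as an engineer would, in place of code of your own. Each camera call takes 0.05 s, during which the arm holds its last target. There are 200 camera calls.

### The job

With the pull hook, reach into the rack, hook over the front lip of the tray that holds the finned heat sink and drag it out until it is wholly clear of the rack. Then set the hook down upright on its feet on the mat, and slide the tray sideways under the toe of the dock until it is fully home against the back wall between the cheeks, its lip end towards the dock's cheek that is on the robot's right. Do not touch the tray with the gripper before it is clear of the rack, do not tip it, and leave the coil tray and everything else where it is.

Things in the scene. Friction and masses are not known exactly. Their poses are not given: they have to be found in the camera images.
- hook: Pull hook standing on its handle and blade tip. Sizes in mm. Wooden handle 90 long (x -45..45), 20 wide, 36 tall, gripped across its width from above. Steel shaft, 14 wide, z 30..36, runs along +x to a down-turned blade at x=140 (5 thick, 40 wide, z 0..36). 120 g, centre of mass some 20 mm ahead of the origin: middle of the handle's underside, z up.
- hook_tip (a point): middle of the blade's lower edge: (140, 0, 0) mm from the hook's origin
- tray: Wanted tray (sizes in mm): open, black, 140 long (x), 95 wide (y), 42 tall, walls 8, floor 5 thick. A finned aluminium heat sink is fixed in its rear (x -4..60, top at z 35); the bay behind the front wall (x -62..-4) is empty. The front wall (x -70..-62), whose top is the lip, looks out of the rack's mouth. 0.25 to 0.5 kg, slides on the mat. Origin: centre of underside, z up.
- tray_lip (a point): middle of the top of the tray's front wall: (-66, 0, 42) mm from its origin
- tray_back (a point): middle of the foot of the tray's rear wall: (70, 0, 0) mm from its origin
- coil_tray: Second tray, same size, colour and frame, beside the wanted one in the rack but holding four round copper coils; left and right vary, centres about 120 mm apart. Leave it alone.
- rack: Fixed low steel rack (mm): 220 deep (x), 300 wide (y), mouth at its own x=-110, looking along -x. Slats across y (16 wide, 35 gaps): underside 104, top 112 mm up; side rails at y +-134..150 reach down to 96; legs 16 square at x +-102, y +-142. Power supply on top: x 8..108, y +-100, up to 201 mm. Open all round below. Origin on the mat under its centre.
- dock: Fixed dock (sizes in mm), open to its -x. Origin on the mat = centre of the tray's underside when fully home (tray yaw = dock yaw + 90 deg, lip end at dock -y). Back wall: face x=47.5, 14 thick, y +-86, 58 tall. End cheeks: x 17.5..47.5, 30 tall, 12 thick, 148 mm between them, so 4 mm play at each end of the tray. The tray goes in along +x, low on the mat.
- dock_toe (a point): middle of the free edge of the dock's overhanging toe, at its underside: (25.5, 20, 48) mm from the dock's origin. The steel toe plate reaches from there 36 mm along dock +x and 42.5 mm each way along y; it is 9 mm thick, with two bolt heads up to 63 mm over the mat. The 42 mm tall tray passes under it with 6 mm to spare.
- flux: white flux bottle, 34 mm diameter, 85 mm tall, standing just outside the rack in front of the coil tray; origin under its centre
- spool_a: white solder spool standing on its end, 54 mm diameter, 36 mm tall; origin under its centre
- spool_b: grey metal solder spool standing on its end in front of the dock, 54 mm diameter, 36 mm tall; origin under its centre
- bowl: blue ceramic bowl, 110 mm across the rim, 45 mm tall; origin under its centre
- driver: black-handled screwdriver lying on the mat, 170 mm long, about 30 mm high at the handle; origin under its middle, +x towards the tip
- jar: small amber jar behind the dock, 48 mm diameter, 60 mm tall; origin under its centre
- meter: yellow hand multimeter lying flat, 150 x 75 x 37 mm; origin under its centre
There are look-alikes about, which are no part of the job. What is shaped like the tray but green or turquoise is not meant.

How it is judged:
By the outcome, as a careful person would: the job done as asked, in the order asked, and still so for the second after the job is handed in, with the robot touching nothing.
It also fails if it takes over 72 s, if anything falls off the work surface, if the arm or the gripper's body presses on something with over 40 N, if the wrist force passes 120 N, or if a joint passes its speed limit or range.

## Working session

There is one attempt and no reset: what is moved stays moved. The work goes in short steps, Python scripts to look and compute and a tool call to move; the robot and the scene stay as the last step left them, time stands still between calls to the robot, and variables do not carry over. Pictures are saved under pics/ and viewed, at most 10 in all, crops included, and the job is handed in when it is done.

Besides the shell and the picture viewer there is one more tool, called after "Call:" as name(argument=value, ...) on one line, values as JSON. jog_arm: Moves the arm, as the interface text tells. Its arguments: {"type":"object","properties":{"rows":{"type":"array"},"newtons":{"type":"number"}},"required":["rows"]}

```bash
mkdir -p pics; ls; python3 - <<'E'
from bench import state, eyes, ticket
import cv2
for n in("scene","top"):
    cv2.imwrite(f"pics/{n}0.png",eyes.read_camera(n)); print(n,eyes.camera_model(n))
s=state(); print(s["time_s"],s["ee_rot"],s["tool_pos"])
E
```

```text
pics
scene {'fx': 440.33945402508454, 'fy': 440.33945402508454, 'cx': 320.56132794127996, 'cy': 237.42841726127776, 'rvec': array([ 2.16051768,  1.07201679, -0.41887287]), 'tvec': array([-0.39318497, -0.18229734,  1.40274553])}
top {'fx': 570.7205142331962, 'fy': 570.7205142331962, 'cx': 300.0120518340729, 'cy': 244.5858356758254, 'rvec': array([ 2.14506523, -2.16331636,  0.14488366]), 'tvec': array([0.11544112, 0.47729399, 1.60621201])}
0.1 [[ 9.05261489e-01  4.24854569e-01 -4.81140808e-04]
 [ 4.24854743e-01 -9.05259926e-01  1.70711719e-03]
 [ 2.89719048e-04 -1.74980240e-03 -9.99998427e-01]] [ 0.27602067 -0.58791885  0.23026508]
```

View pics/scene0.png

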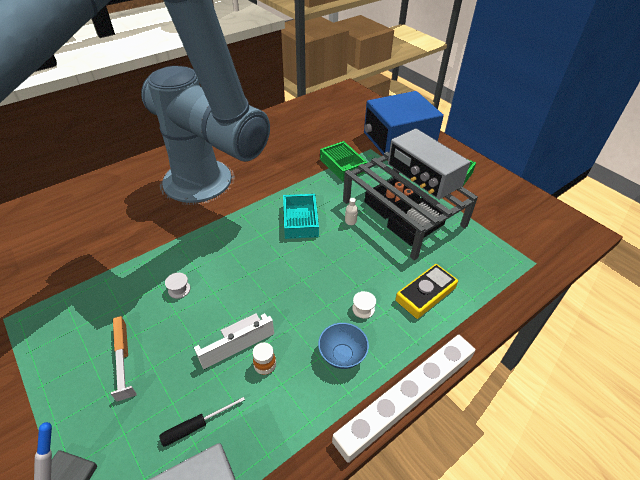

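View pics/top0.png

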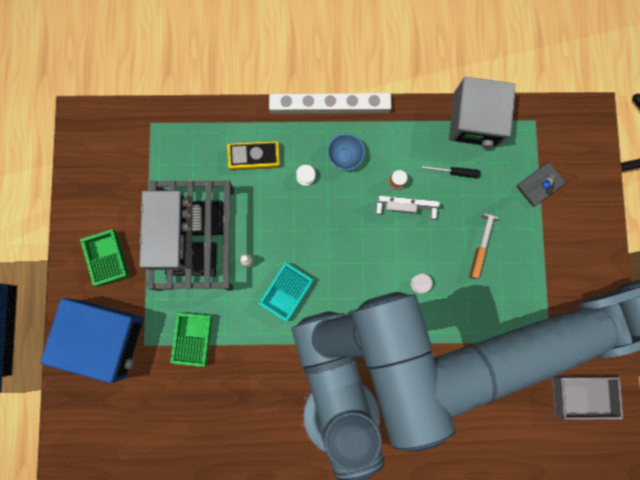

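The tray sits in the rack at the left of the top image (about (195,230)), with the mouth facing right towards the flux bottle (246,260). The orange-handled hook is at (478,262), with its blade at (489,215). The dock is at (408,206), open downward in the image. Tray-like things in the top image: green (104,257), green (191,338), turquoise (287,292), grey bin (588,398) and two black trays in the rack, near (205,217) and (205,258). I'll check the black pair in a close crop.

```bash
python3 - <<'E'
import cv2,numpy as np
t=cv2.imread("pics/top0.png");s=cv2.imread("pics/scene0.png")
a=cv2.resize(t[170:300,130:260],(400,400),interpolation=3)
b=cv2.resize(s[130:260,340:470],(400,400),interpolation=3)
c=cv2.resize(t[180:280,370:500],(400,200*100//65),interpolation=3)[:200] if 0 else None
d=cv2.resize(t[150:300,370:520],(400,400),interpolation=3)
cv2.imwrite("pics/c1.png",np.hstack([a,b]))
d=cv2.resize(t[160:300,365:505],(560,560),interpolation=3)
cv2.imwrite("pics/c2.png",d)
E
```

```text
(no output)
```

View pics/c1.png

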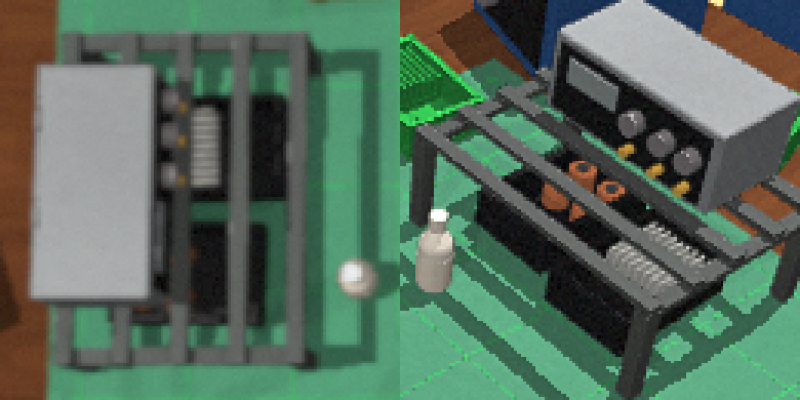

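View pics/c2.png

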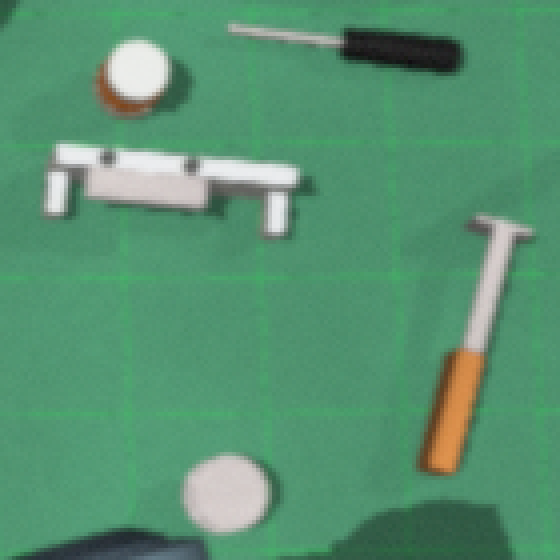

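The left crop shows the finned sink in the upper (far +x) black tray, and the scene crop agrees, so that is the wanted tray. Copper coils are in the lower tray, with the flux bottle in front of it. The c2 crop gives clear corners for the dock and the hook.

```bash
cat > h.py <<'E'
import cv2,numpy as np
from bench import state,eyes,ticket
def w(cm,px,z):
    K=np.array([[cm["fx"],0,cm["cx"]],[0,cm["fy"],cm["cy"]],[0,0,1]]);R=cv2.Rodrigues(np.array(cm["rvec"]))[0]
    t=np.array(cm["tvec"]);d=R.T@np.linalg.inv(K)@np.array([px[0],px[1],1]);c=-R.T@t
    return (c+d*(z-c[2])/d[2]).round(4)
E
python3 - <<'E'
from h import *
cm=eyes.camera_model("top");sc=eyes.camera_model("scene")
A=lambda x,y:(129.5+x/3.077,169.5+y/3.077)
C=lambda x,y:(364.6+x/4,159.6+y/4)
for n,p,z in [("hook rear",C(441,470),.036),("hook handle front",C(468,350),.036),("blade",C(502,224),.036),
 ("wall UL",C(58,144),.058),("wall UR",C(300,166),.058),("wall LR",C(298,187),.058),("cheekL bot out",C(44,215),.03),("cheekR bot out",C(289,237),.03),("cheekR bot in",C(264,237),.03),
 ("toe LL",C(87,194),.057),("toe LR",C(207,207),.057),
 ("spoolb",C(229,493),.036),("jar",C(139,70),.06),
 ("fin front far",A(222,105),.035),("fin front near",A(222,188),.035),("tray front far",A(288,97),.042),("tray front near",A(288,200),.042),
 ("rack far front",A(308,33),.112),("rack near front",A(305,365),.112),("rack far back",A(63,33),.112),("rack near back",A(58,365),.112),("coil front far",A(265,222),.042),("coil front near",A(265,322),.042),("flux",A(356,279),.085),("whitespool",(306,175),.036),("bowl",(347,153),.045),("meter R",(278,155),.037),("driver",(460,172),.02),("turq",(287,292),.042)]:
    print(n,w(cm,p,z)[:2])
S=lambda x,y:(339.5+(x-400)/3.077,129.5+y/3.077)
for n,p in [("scene tray front near(-x) top",S(548,270)),("tray front far top",S(640,310)),("coil front -x",S(478,185)),("coil front +x",S(550,232))]: print(n,w(sc,p,.042)[:2])
print(eyes.camera_model("wrist"))
E
```

```text
hook rear [ 0.3803 -0.3846]
hook handle front [ 0.4661 -0.4081]
blade [ 0.5574 -0.4372]
wall UL [ 0.614  -0.1156]
wall UR [ 0.5965 -0.2878]
wall LR [ 0.5813 -0.2857]
cheekL bot out [ 0.5678 -0.1081]
cheekR bot out [ 0.5502 -0.2848]
cheekR bot in [ 0.5503 -0.2667]
toe LL [ 0.5777 -0.1354]
toe LR [ 0.5676 -0.2206]
spoolb [ 0.3652 -0.2333]
jar [ 0.6671 -0.1748]
fin front far [0.5996 0.3946]
fin front near [0.5207 0.3935]
tray front far [0.6052 0.3318]
tray front near [0.5078 0.3309]
rack far front [0.6489 0.305 ]
rack near front [0.3506 0.3053]
rack far back [0.6507 0.5253]
rack near back [0.3525 0.5219]
coil front far [0.4873 0.352 ]
coil front near [0.3944 0.351 ]
flux [0.4289 0.2634]
whitespool [0.6817 0.0922]
bowl [ 0.744  -0.0275]
meter R [0.742  0.1734]
driver [ 0.6912 -0.361 ]
turq [0.3423 0.1493]
scene tray front near(-x) top [0.5192 0.333 ]
tray front far top [0.6056 0.3625]
coil front -x [0.3906 0.362 ]
coil front +x [0.4824 0.3705]
{'fx': 407.813416509831, 'fy': 407.813416509831, 'cx': 320.3586137256602, 'cy': 240.26039657441146, 'rvec': array([-2.44238553,  1.55248316,  0.22482857]), 'tvec': array([-0.6474618 , -0.03659961,  0.37768514])}
```

Call:
jog_arm(rows=[[[0,0,7,0,0,0,-1],[0,0,7,0,0,0,-1],[0,0,7,0,0,0,-1],[0,0,7,0,0,0,-1],[0,0,7,0,0,0,-1],[0,0,6.6,0,0,0,-1],[0,0,0,1,-2.2,0.8,-1],[0,0,0,1,-2.2,0.8,-1],[0,0,0,1,-2.2,0.8,-1],[0,0,0,1,-2.2,0.8,-1],[0,0,0,1,-2.2,0.8,-1],[0,0,0,1,-2.2,0.8,-1],[0,0,0,1,-2.2,0.8,-1],[0,0,0,1,-2.2,0.8,-1],[0,0,0,1,-2.2,0.8,-1],[0,0,0,1,-2.2,0.8,-1],[0,0,0,0.5,-0.5,1,-1],[0,0,0,0,0,1,-1],[0,0,0,0,0,1,-1],[0,0,0,0,0,0,-1]]], newtons=60)

```text
time_s: 1.77
tool_pos: [0.4389, -0.4019, 0.1183]
ee_rot: [[0.959, -0.284, -0.003], [-0.284, -0.959, 0.004], [-0.004, -0.003, -1.0]]
ft_force: [-0.3, -0.1, -0.3]
gripper_width: 0.0859
grasp_force: 0.0
```

```bash
cat >> h.py <<'E'
def go(x,y,z,yaw):
    "turn about tool z (deg), then shift in the turned tool frame (cm)"
    s=state();R=np.array(s["ee_rot"]);a=np.radians(yaw)
    G=np.array([[np.cos(a),np.sin(a),0],[np.sin(a),-np.cos(a),0],[0,0,-1]])
    r=np.degrees(cv2.Rodrigues(R.T@G)[0].ravel())
    print("t",round(s["time_s"],2),"pos",np.round(s["tool_pos"],4),"F",np.round(s["ft_force"],1),"w",round(s["gripper_width"],4),"g",np.round(s["grasp_force"],1),"turn",r.round(2),"shift cm",(100*G.T@(np.array([x,y,z])-s["tool_pos"])).round(2))
E
python3 - <<'E'
from h import *
go(.4405,-.402,.006,-16.5)
cv2.imwrite("pics/w1.png",eyes.read_camera("wrist"))
E
```

```text
t 1.77 pos [ 0.4389 -0.4019  0.1183] F [-0.3 -0.1 -0.3] w 0.0859 g 0.0 turn [-0.14  0.23 -0.01] shift cm [ 0.15 -0.04 11.23]
```

View pics/w1.png

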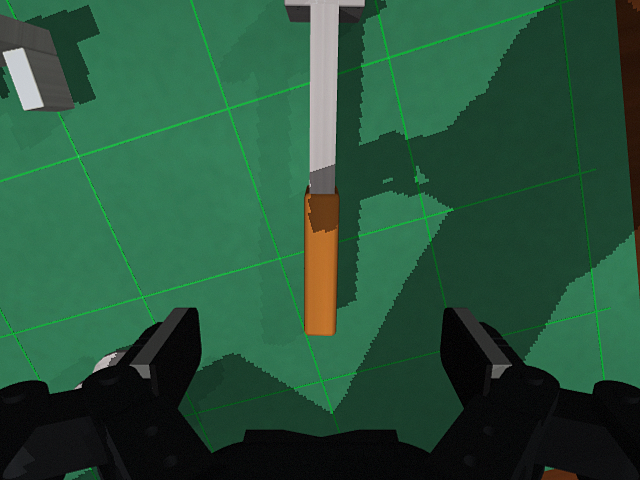

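The wrist image shows the handle centred between the fingers, running from (321,335) to (322,190), with the shaft pointing straight up the image. The alignment is good, so I'll descend and grip.

Call:
jog_arm(rows=[[[0,0,0,0,0,2,-1],[0,0,0,0,0,2,-1],[0,0,0,0,0,2,-1],[0,0,0,0.1,0,2,-1],[0,0,0,0,0,1.5,-1],[0,0,0,0,0,1,-1],[0,0,0,0,0,0.6,-1],[0,0,0,0,0,0,-1],[0,0,0,0,0,0,1],[0,0,0,0,0,0,1],[0,0,0,0,0,0,1],[0,0,0,0,0,0,1],[0,0,0,0,0,0,1],[0,0,0,0,0,0,1],[0,0,0,0,0,0,1],[0,0,0,0,0,0,1],[0,0,0,0,0,0,1],[0,0,0,0,0,0,1]]], newtons=60)

```text
time_s: 3.32
tool_pos: [0.442, -0.4031, 0.011]
ee_rot: [[0.959, -0.283, 0.001], [-0.283, -0.959, -0.001], [0.001, 0.001, -1.0]]
ft_force: [-0.2, 0.9, 5.8]
gripper_width: 0.0191
grasp_force: 59.6
```

```bash
python3 - <<'E'
from h import *
go(.44,-.402,.1,-16.5)
E
```

```text
t 3.32 pos [ 0.442  -0.4031  0.011 ] F [-0.2  0.9  5.8] w 0.0191 g 59.6 turn [ 0.04 -0.05  0.04] shift cm [-0.22 -0.05 -8.9 ]
```

Call:
jog_arm(rows=[[[0,0,0,0,0,-2,1],[0,0,0,0,0,-3,1],[0,0,0,0,0,-4,1],[0,0,0,0,0,-3,1],[0,0,-6,0,0,0,1],[0,0,-7,0,0,0,1],[0,0,-7,0,0,0,1],[0,0,-7,0,0,0,1],[0,0,-7,0,0,0,1],[0,0,-7,0,0,0,1],[0,0,-7,0,0,0,1],[0,0,-7,0,0,0,1],[0,0,-7,0,0,0,1],[0,0,-7,0,0,0,1],[0,0,-7,0,0,0,1],[0,0,-7,0,0,0,1],[0,0,-7,0,0,0,1],[0,0,-7,0,0,0,1],[0,0,-6,0,0,0,1],[0,0,-3.5,0,0,0,1]]])

```text
time_s: 4.98
tool_pos: [0.441, -0.402, 0.1291]
ee_rot: [[-0.005, 1.0, -0.001], [1.0, 0.005, 0.002], [0.002, -0.001, -1.0]]
ft_force: [0.3, 0.0, -1.8]
gripper_width: 0.0189
grasp_force: 58.9
```

```bash
python3 - <<'E'
from h import *
go(.557,.13,.11,90)
cm=eyes.camera_model("wrist");R=cv2.Rodrigues(cm["rvec"])[0];c=-R.T@cm["tvec"];s=state()
print("cam in tool",np.array(s["ee_rot"]).T@(c-s["tool_pos"]))
E
```

```text
t 4.98 pos [ 0.441  -0.402   0.1291] F [ 0.3  0.  -1.8] w 0.0189 g 58.9 turn [-0.07 -0.09  0.31] shift cm [53.2  11.6   1.91]
cam in tool [ 0.07208355 -0.00116946 -0.14120784]
```

Call:
jog_arm(rows=[[[0,0,0.3,1.5,0.4,0,1],[0,0,0,3,0.7,0,1],[0,0,0,3.3,0.7,0,1],[0,0,0,3.3,0.7,0,1],[0,0,0,3.3,0.7,0,1],[0,0,0,3.3,0.7,0,1],[0,0,0,3.3,0.7,0,1],[0,0,0,3.3,0.7,0,1],[0,0,0,3.3,0.7,0,1],[0,0,0,3.3,0.7,0,1],[0,0,0,3.3,0.7,0,1],[0,0,0,3.3,0.7,0,1],[0,0,0,3.3,0.7,0,1],[0,0,0,3.3,0.7,0,1],[0,0,0,3.3,0.7,0.5,1],[0,0,0,3,0.7,0.6,1],[0,0,0,2.6,0.4,0.6,1],[0,0,0,1,0,0.2,1],[0,0,0,0,0,0,1],[0,0,0,0,0,0,1]]])

```text
time_s: 6.65
tool_pos: [0.5562, 0.1366, 0.1106]
ee_rot: [[0.004, 1.0, -0.002], [1.0, -0.004, -0.001], [-0.001, -0.002, -1.0]]
ft_force: [-0.7, -1.5, -0.7]
gripper_width: 0.0187
grasp_force: 58.8
```

```bash
python3 - <<'E'
from h import *
go(.557,.13,.066,90)
im=eyes.read_camera("wrist");cv2.imwrite("pics/w2.png",im)
cm=eyes.camera_model("wrist");print(repr(cm))
E
```

```text
t 6.65 pos [0.5562 0.1366 0.1106] F [-0.7 -1.5 -0.7] w 0.0187 g 58.8 turn [-0.09  0.04 -0.21] shift cm [-0.66  0.08  4.46]
{'fx': 407.813416509831, 'fy': 407.813416509831, 'cx': 320.3586137256602, 'cy': 240.26039657441146, 'rvec': array([-2.85732764,  0.00748987,  0.00441498]), 'tvec': array([-0.55412215,  0.13166625,  0.30251525])}
```

View pics/w2.png

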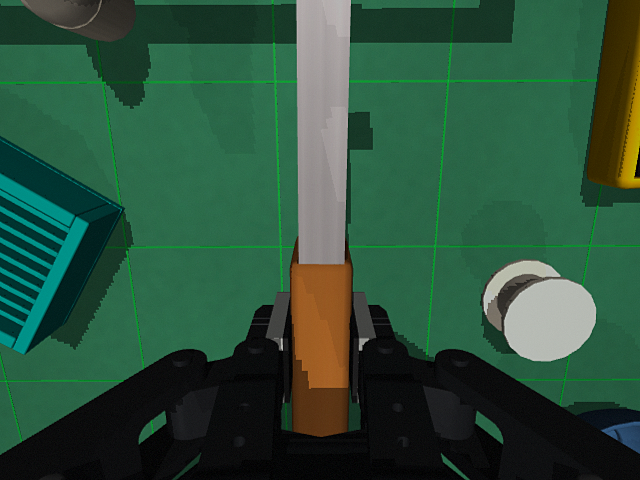

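The wrist image shows the hook held straight. Its shaft runs up at column 323, with the flux bottle (80,10) and white spool (540,310) well to the sides. Next I'll lower to lip clearance, go in over the lip and drop into the bay.

Call:
jog_arm(rows=[[[0,0,-0.2,0,0,1.5,1],[0,0,0,0,0.1,1.8,1],[0,0,0,0,0,1.1,1],[0,0,0,0,0,0,1],[0,0,0,1,0,0,1],[0,0,0,1.5,0,0,1],[0,0,0,1.5,0,0,1],[0,0,0,1.5,0,0,1],[0,0,0,1.5,0,0,1],[0,0,0,1.5,0,0,1],[0,0,0,1,0,0,1],[0,0,0,0.3,0,0,1],[0,0,0,0,0,0,1],[0,0,0,0,0,0,1]]])

```text
time_s: 7.87
tool_pos: [0.5582, 0.2346, 0.0677]
ee_rot: [[0.001, 1.0, 0.0], [1.0, -0.001, -0.0], [-0.0, 0.0, -1.0]]
ft_force: [0.2, 0.2, -0.5]
gripper_width: 0.019
grasp_force: 58.8
```

```bash
python3 - <<'E'
from h import *
go(.557,.235,.027,90)
a=cv2.resize(eyes.read_camera("top")[170:300,130:260],(400,400),interpolation=3)
b=cv2.resize(eyes.read_camera("scene")[130:260,340:470],(400,400),interpolation=3)
cv2.imwrite("pics/c3.png",np.hstack([a,b]))
E
```

```text
t 7.87 pos [0.5582 0.2346 0.0677] F [ 0.2  0.2 -0.5] w 0.019 g 58.8 turn [ 0.03  0.01 -0.06] shift cm [ 0.04 -0.12  4.07]
```

View pics/c3.png

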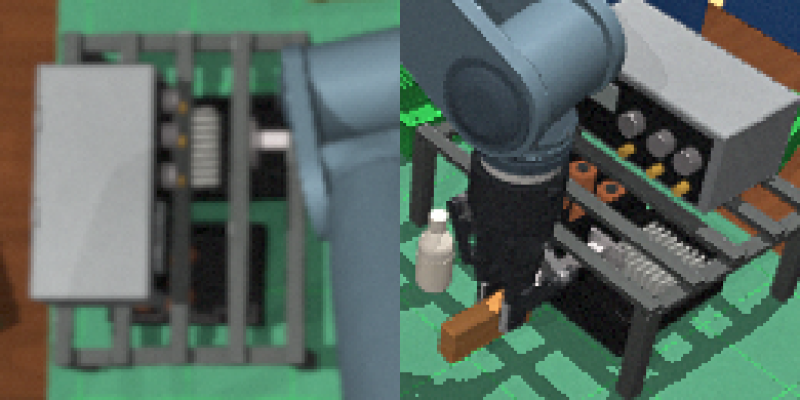

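The shaft shows over the bay at crop (270,140), behind the lip (288), and is clear of the slats. I'll lower it and start the pull.

Call:
jog_arm(rows=[[[0,0,0,0,-0.1,1.2,1],[0,0,0,0,0,1.2,1],[0,0,0,0,0,1.1,1],[0,0,0,0,0,0.6,1],[0,0,0,0,0,0,1],[0,0,0,-0.5,0,0,1],[0,0,0,-0.5,0,0,1],[0,0,0,-0.5,0,0,1],[0,0,0,-0.5,0,0,1],[0,0,0,-0.5,0,0,1],[0,0,0,-0.5,0,0,1],[0,0,0,-0.5,0,0,1],[0,0,0,-0.5,0,0,1]]])

```text
time_s: 9.05
tool_pos: [0.5572, 0.1944, 0.0265]
ee_rot: [[0.001, 1.0, 0.001], [1.0, -0.001, 0.0], [0.0, 0.001, -1.0]]
ft_force: [0.6, 2.8, -0.7]
gripper_width: 0.019
grasp_force: 58.8
```

Pulling at about 2.8 N, so the lip is engaged. I'll drag it out.

Call:
jog_arm(rows=[[[0,0,0,-0.8,0,0,1],[0,0,0,-1,0,0,1],[0,0,0,-1,0,0,1],[0,0,0,-1,0,0,1],[0,0,0,-1,0,0,1],[0,0,0,-1,0,0,1],[0,0,0,-1,0,0,1],[0,0,0,-1,0,0,1],[0,0,0,-1,0,0,1],[0,0,0,-1,0,0,1],[0,0,0,-1,0,0,1],[0,0,0,-1,0,0,1],[0,0,0,-1,0,0,1],[0,0,0,-1,0,0,1],[0,0,0,-1,0,0,1],[0,0,0,-1,0,0,1],[0,0,0,-0.8,0,0,1],[0,0,0,-0.5,0,0,1],[0,0,0,-0.2,0,0,1],[0,0,0,0,0,0,1]]])

```text
time_s: 10.72
tool_pos: [0.5567, 0.0211, 0.0262]
ee_rot: [[0.001, 1.0, -0.0], [1.0, -0.001, -0.001], [-0.001, -0.0, -1.0]]
ft_force: [0.3, -0.2, -1.1]
gripper_width: 0.0189
grasp_force: 58.8
```

```bash
python3 - <<'E'
from h import *
go(.557,.025,.075,90)
im=eyes.read_camera("wrist");cv2.imwrite("pics/w3.png",im)
cm=eyes.camera_model("wrist");np.save("cmw3.npy",cm,allow_pickle=True)
E
```

```text
t 10.72 pos [0.5567 0.0211 0.0262] F [ 0.3 -0.2 -1.1] w 0.0189 g 58.8 turn [-0.01  0.04 -0.08] shift cm [ 0.39  0.03 -4.88]
```

View pics/w3.png

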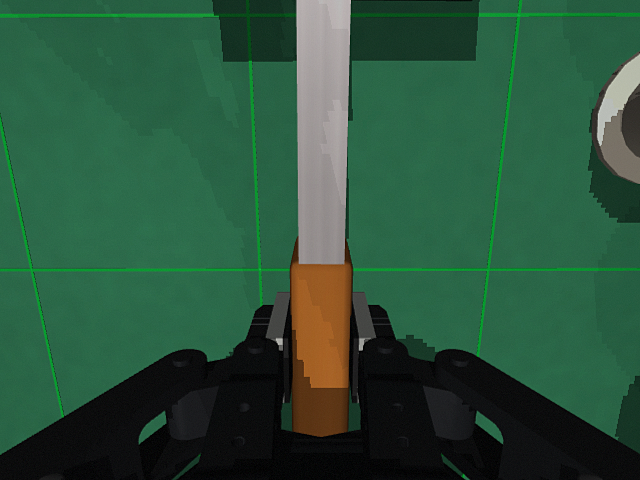

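The hook is still straight, and the tray's edge or shadow at (350,30) follows the blade. The force is near zero, so I'll unhook, lift and carry the hook to free mat on the right at the same heading.

Call:
jog_arm(rows=[[[0,0,0,0.6,0,0,1],[0,0,0,0,0,0,1],[0,0,0,0,0,-2,1],[0,0,0,0,0,-3,1],[0,0,0,0,0,-3,1],[0,0,0,0,0,-2,1],[0,0,0,-2.5,-0.6,0,1],[0,0,0,-3.5,-0.8,0,1],[0,0,0,-3.5,-0.8,0,1],[0,0,0,-3.5,-0.8,0,1],[0,0,0,-3.5,-0.8,0,1],[0,0,0,-3.5,-0.8,0,1],[0,0,0,-3.5,-0.8,0,1],[0,0,0,-3.5,-0.8,0,1],[0,0,0,-3.5,-0.8,0,1],[0,0,0,-3.5,-0.8,0,1],[0,0,0,-3.5,-0.8,0,1],[0,0,0,-3.5,-0.8,0,1],[0,0,0,-3.5,-0.8,0,1],[0,0,0,-2,-0.5,0,1]]])

```text
time_s: 12.43
tool_pos: [0.4485, -0.4402, 0.1264]
ee_rot: [[0.002, 1.0, 0.0], [1.0, -0.002, -0.002], [-0.002, 0.0, -1.0]]
ft_force: [0.9, 0.3, -1.7]
gripper_width: 0.0188
grasp_force: 58.8
```

```bash
python3 - <<'E'
from h import *
go(.45,-.44,.0115,90)
a=eyes.read_camera("top");cv2.imwrite("pics/top2.png",a)
cv2.imwrite("pics/c4.png",cv2.resize(a[160:280,190:350],(800,600),interpolation=3))
E
```

```text
t 12.43 pos [ 0.4485 -0.4402  0.1264] F [ 0.9  0.3 -1.7] w 0.0188 g 58.8 turn [ 0.    0.09 -0.14] shift cm [ 0.02  0.15 11.49]
```

View pics/c4.png

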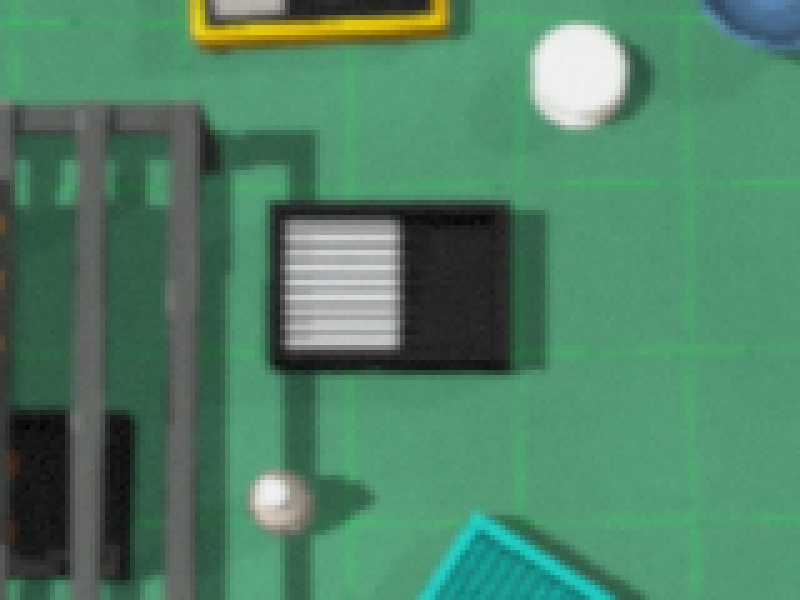

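The tray is fully out, spanning crop (272..511, 203..370), well clear of the rack front at column 200 and still square. Now I'll set the hook down.

Call:
jog_arm(rows=[[[0,0,0,0,0,1.5,1],[0,0,0,0,0,2.5,1],[0,0,0,0,0,2.5,1],[0,0,0,0,0,2,1],[0,0,0,0,0,1.2,1],[0,0,0,0,0,0.8,1],[0,0,0,0,0,0.4,1],[0,0,0,0,0,0.3,1],[0,0,0,0,0,0.2,1],[0,0,0,0,0,0.1,1],[0,0,0,0,0,0,1],[0,0,0,0,0,0,1],[0,0,0,0,0,0,1]]])

```text
time_s: 13.57
tool_pos: [0.4496, -0.4374, 0.0119]
ee_rot: [[0.001, 1.0, 0.001], [1.0, -0.001, -0.001], [-0.001, 0.001, -1.0]]
ft_force: [0.2, 0.1, -0.4]
gripper_width: 0.0188
grasp_force: 58.8
```

```bash
python3 - <<'E'
from h import *
go(.45,-.44,.0115,90)
cm=eyes.camera_model("top")
C=lambda x,y:(189.6+x/5,159.6+y/5)
for p in [(511,203),(511,370),(272,203),(270,369)]: print(w(cm,C(*p),.042))
print(w(cm,C(402,222),.035),w(cm,C(402,350),.035))
E
```

```text
t 13.57 pos [ 0.4496 -0.4374  0.0119] F [ 0.2  0.1 -0.4] w 0.0188 g 58.8 turn [ 0.03  0.05 -0.06] shift cm [-0.26  0.04  0.04]
[0.606 0.134 0.042]
[0.5087 0.1346 0.042 ]
[0.6071 0.2716 0.042 ]
[0.5104 0.2724 0.042 ]
[0.5968 0.1971 0.035 ] [0.5219 0.1972 0.035 ]
```

Call:
jog_arm(rows=[[[0,0,0,0,0,0.1,1],[0,0,0,0,0,0.1,1],[0,0,0,0,0,0,0.6],[0,0,0,0,0,0,0.2],[0,0,0,0,0,0,-0.2],[0,0,0,0,0,0,-0.6],[0,0,0,0,0,0,-1],[0,0,0,0,0,0,-1],[0,0,0,0,0,0,-1],[0,0,0,0,0,0,-1],[0,0,0,0,0,0,-1],[0,0,0,0,0,0,-1],[0,0,0,0,0,-1,-1],[0,0,0,0,0,-2.5,-1],[0,0,0,0,0,-4,-1],[0,0,0,0,0,-4,-1],[0,0,0,0,0,-0.5,-1]]])

```text
time_s: 14.98
tool_pos: [0.4523, -0.441, 0.1389]
ee_rot: [[0.001, 1.0, 0.008], [1.0, -0.001, -0.012], [-0.012, 0.008, -1.0]]
ft_force: [1.0, 0.2, 1.0]
gripper_width: 0.0852
grasp_force: 0.0
```

```bash
python3 - <<'E'
from h import *
go(.514,.17,.12,90)
E
```

```text
t 14.98 pos [ 0.4523 -0.441   0.1389] F [1.  0.2 1. ] w 0.0852 g 0.0 turn [ 0.49  0.68 -0.04] shift cm [61.1   6.17  1.89]
```

Call:
jog_arm(rows=[[[0,0,0,1.5,0.1,0,-1],[0,0,0,3,0.3,0,-1],[0,0,0,3.5,0.4,0,-1],[0,0,0,3.5,0.4,0,-1],[0,0,0,3.5,0.4,0,-1],[0,0,0,3.5,0.4,0,-1],[0,0,0,3.5,0.4,0,-1],[0,0,0,3.5,0.4,0,-1],[0,0,0,3.5,0.4,0,-1],[0,0,0,3.5,0.4,0,-1],[0,0,0,3.5,0.4,0,-1],[0,0,0,3.5,0.4,0,-1],[0,0,0,3.5,0.4,0,-1],[0,0,0,3.5,0.4,0.5,-1],[0,0,0,3.5,0.4,0.5,-1],[0,0,0,3.5,0.4,0.5,-1],[0,0,0,3.5,0.4,0.3,-1],[0,0,0,3,0.2,0.2,-1],[0,0,0,1.1,0.2,0,-1],[0,0,0,0,0,0,-1]]])

```text
time_s: 16.65
tool_pos: [0.5182, 0.1759, 0.1098]
ee_rot: [[-0.002, 1.0, 0.001], [1.0, 0.002, 0.0], [0.0, 0.001, -1.0]]
ft_force: [-0.4, -0.1, 0.1]
gripper_width: 0.0855
grasp_force: 0.0
```

```bash
python3 - <<'E'
from h import *
go(.514,.17,.014,90)
E
```

```text
t 16.65 pos [0.5182 0.1759 0.1098] F [-0.4 -0.1  0.1] w 0.0855 g 0.0 turn [ 0.06 -0.01  0.14] shift cm [-0.59 -0.42  9.58]
```

Call:
jog_arm(rows=[[[0,0,0,-0.3,-0.4,0,-1],[0,0,0,0,0,1.5,-1],[0,0,0,0,0,2,-1],[0,0,0,0,0,2,-1],[0,0,0,0,0,1,-1],[0,0,0,0,0,0,-1],[0,0,0,0,0,1,-1],[0,0,0,0,0,1,-1],[0,0,0,0,0,0.7,-1],[0,0,0,0,0,0.3,-1],[0,0,0,0,0,0,-1],[0,0,0,0,0,0,-1]]])

```text
time_s: 17.65
tool_pos: [0.5141, 0.171, 0.0143]
ee_rot: [[0.001, 1.0, 0.0], [1.0, -0.001, 0.0], [0.0, 0.0, -1.0]]
ft_force: [0.0, -0.1, 1.1]
gripper_width: 0.0851
grasp_force: 0.0
```

Call:
jog_arm(rows=[[[0,0,0,0,0,0,0],[0,0,0,0,0,0,0.5],[0,0,0,0,0,0,1],[0,0,0,0,0,0,1],[0,0,0,0,0,0,1],[0,0,0,0,0,0,1],[0,0,0,0,0,0,1],[0,0,0,0,0,0,1],[0,0,0,0,0,0,1],[0,0,0,0,0,0,1],[0,0,0,0,0,0,1],[0,0,0,0,0,0,1],[0,0,0,0,0,0,1]]], newtons=50)

```text
time_s: 18.73
tool_pos: [0.5146, 0.1709, 0.0148]
ee_rot: [[0.001, 1.0, 0.001], [1.0, -0.001, 0.0], [0.0, 0.001, -1.0]]
ft_force: [1.5, 0.6, 4.2]
gripper_width: 0.0073
grasp_force: 51.1
```

```bash
python3 - <<'E'
from h import *
# tool in tray frame now (tray 0.5575,0.2025, yaw 90) -> tool pose for tray at dock x=-60mm, and home
s=state();p=np.array(s["tool_pos"])
off=np.array([-(.1675-.2025)*0+ (p[1]-.2025), -.0435+0.0])  # tray-x, near wall is tray +y side
a=np.radians(84.2);X=np.array([np.cos(a),np.sin(a)]);Y=np.array([-np.sin(a),np.cos(a)])
d=np.radians(-5.8);xd=np.array([np.cos(d),np.sin(d)])
for k in(-.06,0):
    c=np.array([.543,-.195])+k*xd; t=c+X*off[0]+Y*.0435; print(k,c,t); go(*t,p[2],84.2)
E
```

```text
-0.06 [ 0.48330716 -0.18893662] [ 0.43683856 -0.21595831]
t 18.73 pos [0.5146 0.1709 0.0148] F [1.5 0.6 4.2] w 0.0073 g 51.1 turn [ 0.07 -0.01  5.74] shift cm [-39.28  -3.82   0.  ]
0 [ 0.543 -0.195] [ 0.4965314  -0.22202169]
t 18.73 pos [0.5146 0.1709 0.0148] F [1.5 0.6 4.2] w 0.0073 g 51.1 turn [ 0.07 -0.01  5.74] shift cm [-39.28   2.18   0.  ]
```

Call:
jog_arm(rows=[[[0,0,1,0,0,0,1],[0,0,1.5,0,0,0,1],[0,0,1.5,0,0,0,1],[0,0,1.2,0,0,0,1],[0,0,0.5,0,0,0,1],[0,0,0,-1,-0.1,0,1],[0,0,0,-1.5,-0.1,0,1],[0,0,0,-2,-0.1,0,1],[0,0,0,-2,-0.1,0,1],[0,0,0,-2,-0.1,0,1],[0,0,0,-2,-0.1,0,1],[0,0,0,-2,-0.1,0,1],[0,0,0,-2,-0.1,0,1],[0,0,0,-2,-0.1,0,1],[0,0,0,-2,-0.1,0,1],[0,0,0,-2,-0.1,0,1],[0,0,0,-2,-0.1,0,1],[0,0,0,-2,-0.1,0,1],[0,0,0,-1.5,-0.1,0,1],[0,0,0,-0.5,0,0,1]]])

```text
time_s: 20.4
tool_pos: [0.4735, -0.0926, 0.0148]
ee_rot: [[0.102, 0.995, 0.001], [0.995, -0.102, 0.001], [0.001, 0.001, -1.0]]
ft_force: [1.9, 6.9, 9.1]
gripper_width: 0.0072
grasp_force: 51.8
```

```bash
python3 - <<'E'
from h import *
go(.452,-.2175,.0148,84.2)
E
```

```text
t 20.4 pos [ 0.4735 -0.0926  0.0148] F [1.9 6.9 9.1] w 0.0072 g 51.8 turn [ 0.04 -0.07 -0.08] shift cm [-12.64  -0.87  -0.  ]
```

Call:
jog_arm(rows=[[[0,0,0,-0.8,-0.1,-0.1,1],[0,0,0,-1.5,-0.1,0,1],[0,0,0,-1.8,-0.1,0,1],[0,0,0,-1.8,-0.1,0,1],[0,0,0,-1.8,-0.1,0,1],[0,0,0,-1.8,-0.1,0,1],[0,0,0,-1.5,-0.1,0,1],[0,0,0,-1,-0.1,0,1],[0,0,0,-0.5,-0.1,0,1],[0,0,0,0,0,0,1],[0,0,0,0,0,0,1],[0,0,0,0,0,0,1]]])

```text
time_s: 21.4
tool_pos: [0.4515, -0.2143, 0.0149]
ee_rot: [[0.1, 0.995, -0.001], [0.995, -0.1, 0.0], [0.0, -0.001, -1.0]]
ft_force: [-0.0, -0.7, 0.1]
gripper_width: 0.0072
grasp_force: 50.3
```

```bash
python3 - <<'E'
from h import *
go(.452,-.2175,.0148,84.2)
a=eyes.read_camera("top");cv2.imwrite("pics/top3.png",a)
b=eyes.read_camera("scene")
l=cv2.resize(a[150:310,350:510],(560,560),interpolation=3)
r=cv2.resize(b[280:420,100:280][:,:],(240,187))
r2=cv2.resize(eyes.read_camera("wrist"),(240,180))
c=np.zeros((560,800,3),np.uint8);c[:,:560]=l;c[:187,560:]=r;c[190:370,560:]=r2;cv2.imwrite("pics/c5.png",c)
np.save("x.npy",0)
E
```

```text
t 21.4 pos [ 0.4515 -0.2143  0.0149] F [-0.  -0.7  0.1] w 0.0072 g 50.3 turn [-0.05 -0.01  0.06] shift cm [-0.31  0.08  0.01]
```

View pics/c5.png

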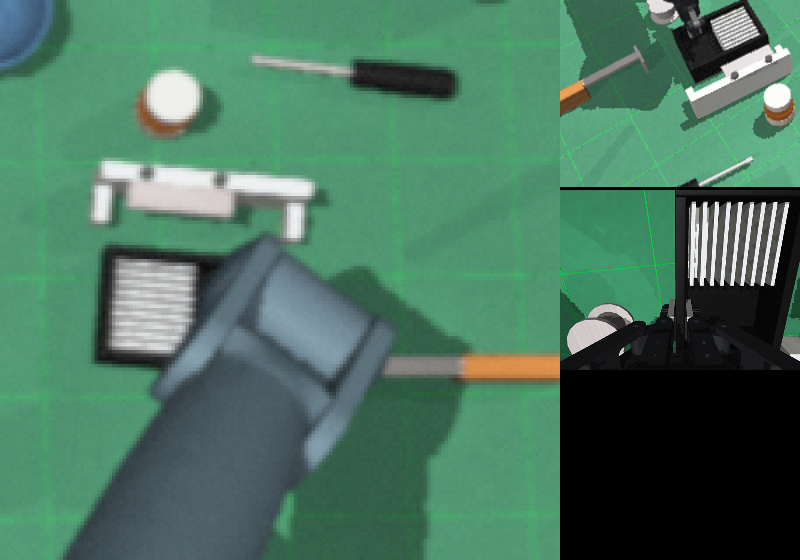

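The tray is in front of the dock and aligned, with its rear corners at (107,246) and (97,362). The hook stands on the mat to the right, and spool_b is clear of the gripper. I'll work out the tray's pose from those corners.

```bash
python3 - <<'E'
from h import *
cm=eyes.camera_model("top")
P=lambda x,y,z:w(cm,(349.6+x/3.5,149.6+y/3.5),z)[:2]
d=np.radians(-5.8);R=np.array([[np.cos(d),-np.sin(d)],[np.sin(d),np.cos(d)]])
D=lambda p:((p-np.array([.543,-.195]))@R*1000).round(1)
for n,a in [("tray rear far",(107,246,.042)),("tray rear near",(97,362,.042)),("fin far rear",(114,257,.035)),("fin far front",(198,263,.035)),("fin near front",(195,356,.035)),("fin near rear",(109,353,.035)),
 ("cheekL bot out",(91,222,.03)),("cheekL bot in",(109,224,.03)),("cheekR bot in",(285,239,.03)),("cheekR bot out",(302,242,.03)),("wallUL",(102,159,.058)),("wallUR",(315,180,.058))]:
    print(n,P(*a),"dock mm",D(P(*a)))
E
```

```text
tray rear far [ 0.5464 -0.1191] dock mm [-4.3 75.9]
tray rear near [ 0.4508 -0.1084] dock mm [-100.5   76.8]
fin far rear [ 0.5384 -0.1256] dock mm [-11.6  68.6]
fin far front [ 0.5328 -0.1945] dock mm [-10.2  -0.5]
fin near front [ 0.4559 -0.1895] dock mm [-87.2  -3.3]
fin near rear [ 0.4589 -0.1193] dock mm [-91.3  66.8]
cheekL bot out [ 0.5687 -0.1081] dock mm [16.8 89.1]
cheekL bot in [ 0.5669 -0.123 ] dock mm [16.5 74. ]
cheekR bot in [ 0.5532 -0.2681] dock mm [ 17.5 -71.7]
cheekR bot out [ 0.5505 -0.282 ] dock mm [ 16.3 -85.8]
wallUL [ 0.6156 -0.1146] dock mm [64.1 87.3]
wallUR [ 0.5967 -0.2878] dock mm [ 62.8 -86.9]
```

Call:
jog_arm(rows=[[[0,0,0,-0.25,0,0,1],[0,0,0,-0.2,0,0,1],[0,0,0,0,0.3,0,1],[0,0,0,0,0.5,0,1],[0,0,0,0,0.5,0,1],[0,0,0,0,0.5,0,1],[0,0,0,0,0.4,0,1],[0,0,0,0,0.2,0,1],[0,0,0,0,0,0,1],[0,0,0,0,0,0,1]]])

```text
time_s: 22.38
tool_pos: [0.4754, -0.2216, 0.0152]
ee_rot: [[0.1, 0.995, -0.0], [0.995, -0.1, 0.0], [0.0, -0.0, -1.0]]
ft_force: [-0.4, 1.2, -2.5]
gripper_width: 0.007
grasp_force: 50.1
```

Call:
jog_arm(rows=[[[0,0,0,0,0.3,0,1],[0,0,0,0,0.4,0,1],[0,0,0,0,0.4,0,1],[0,0,0,0,0.3,0,1],[0,0,0,0,0.2,0,1],[0,0,0,0,0,0,1],[0,0,0,0,0,0,1]]])

```text
time_s: 22.97
tool_pos: [0.4913, -0.2233, 0.0152]
ee_rot: [[0.1, 0.995, -0.0], [0.995, -0.1, 0.0], [0.0, -0.0, -1.0]]
ft_force: [-0.0, 0.0, -2.5]
gripper_width: 0.0068
grasp_force: 50.1
```

```bash
python3 - <<'E'
from h import *
go(.4965,-.222,.0148,84.2)
print(state()["moment"])
E
```

```text
t 22.97 pos [ 0.4913 -0.2233  0.0152] F [-0.   0.  -2.5] w 0.0068 g 50.1 turn [-0.01 -0.    0.05] shift cm [0.18 0.5  0.04]
[-0.11044506  0.10290252  0.00479037]
```

Call:
jog_arm(rows=[[[0,0,0,0,0.2,0.05,1],[0,0,0,0,0.2,0,1],[0,0,0,0,0.1,0,1],[0,0,0,0,0,0,1],[0,0,0,0,0,0,1]]])

```text
time_s: 23.38
tool_pos: [0.4965, -0.2239, 0.0149]
ee_rot: [[0.101, 0.995, 0.001], [0.995, -0.101, -0.0], [-0.0, 0.001, -1.0]]
ft_force: [0.2, -0.2, -1.9]
gripper_width: 0.0071
grasp_force: 50.2
```

Call:
jog_arm(rows=[[[0,0,0,0,0.15,0,1],[0,0,0,0,0.15,0,1],[0,0,0,0,0,0,1],[0,0,0,0,0,0,1]]])

```text
time_s: 23.72
tool_pos: [0.4995, -0.2242, 0.0149]
ee_rot: [[0.1, 0.995, 0.001], [0.995, -0.1, -0.0], [-0.0, 0.001, -1.0]]
ft_force: [0.3, -1.0, -1.3]
gripper_width: 0.007
grasp_force: 50.3
```

Call:
jog_arm(rows=[[[0,0,0,0,0.15,0,1],[0,0,0,0,0.15,0,1],[0,0,0,0,0,0,1],[0,0,0,0,0,0,1]]])

```text
time_s: 24.05
tool_pos: [0.5013, -0.2243, 0.0148]
ee_rot: [[0.1, 0.995, -0.003], [0.995, -0.1, 0.001], [0.001, -0.003, -1.0]]
ft_force: [-7.1, 0.1, 4.8]
gripper_width: 0.0072
grasp_force: 51.2
```

Call:
jog_arm(rows=[[[0,0,0,0,0.15,0,1],[0,0,0,0,0.1,0,1],[0,0,0,0,0,0,1],[0,0,0,0,0,0,1],[0,0,0,0,0,0,1]]])

```text
time_s: 24.47
tool_pos: [0.5013, -0.2241, 0.0148]
ee_rot: [[0.099, 0.995, -0.009], [0.995, -0.099, 0.003], [0.002, -0.01, -1.0]]
ft_force: [-19.9, 2.0, 15.9]
gripper_width: 0.0073
grasp_force: 52.7
```

```bash
python3 - <<'E'
from h import *
go(.4965,-.222,.0148,84.2)
s=state();print(s["moment"])
from numpy.linalg import norm
# sharp lines from the wrist view: tray inner wall / fins vs. tool axes
a=eyes.read_camera("top");cm=eyes.camera_model("top")
g=a[150:310,350:510].astype(int)
m=((g.max(2)-g.min(2)<25)&(g.mean(2)>150)).astype(np.uint8)
n,l,st,ce=cv2.connectedComponentsWithStats(m)
print([(tuple(st[i]),ce[i].round(1)) for i in range(1,n) if st[i][4]>15])
E
```

```text
t 24.47 pos [ 0.5013 -0.2241  0.0148] F [-19.9   2.   15.9] w 0.0073 g 52.7 turn [-0.55 -0.1   0.09] shift cm [ 0.16 -0.49  0.  ]
[ 0.02129178  2.42683959 -0.02001209]
[((np.int32(72), np.int32(16), np.int32(28), np.int32(5), np.int32(51)), array([85.6, 18.2])), ((np.int32(42), np.int32(20), np.int32(15), np.int32(15), np.int32(178)), array([49.1, 27.3])), ((np.int32(29), np.int32(46), np.int32(41), np.int32(37), np.int32(817)), array([47.2, 62.7])), ((np.int32(26), np.int32(52), np.int32(6), np.int32(12), np.int32(53)), array([28.6, 57.6]))]
```

The tray stops firmly at about 20 N with no further motion. I'll relax, release and lift.

Call:
jog_arm(rows=[[[0,0,0,0,-0.15,0,1],[0,0,0,0,-0.1,0,1],[0,0,0,0,0,0,1],[0,0,0,0,0,0,0.7],[0,0,0,0,0,0,0.4],[0,0,0,0,0,0,0.2],[0,0,0,0,0,0,0.2],[0,0,0,0,0,0,0.2],[0,0,0,0,0,0,0.2],[0,0,0,0,0,-0.5,0.2],[0,0,0,0,0,-1.5,0.2],[0,0,0,0,0,-3,0.2],[0,0,0,0,0,-3,0.2],[0,0,0,0,0,-1,0.2],[0,0,0,0,0,0,0.2]]])

```text
time_s: 25.77
tool_pos: [0.5044, -0.2259, 0.1086]
ee_rot: [[0.1, 0.995, 0.006], [0.995, -0.1, -0.004], [-0.004, 0.006, -1.0]]
ft_force: [0.4, -0.2, -0.5]
gripper_width: 0.0342
grasp_force: 0.0
```

```bash
python3 - <<'E'
from h import *
# dock frame pushing pose: tray x=+10, 35 mm outside near wall
d=np.radians(-5.8);xd=np.array([np.cos(d),np.sin(d)]);yd=np.array([-xd[1],xd[0]])
t=np.array([.547,-.194])+xd*(-.0475-.030)+yd*.015
print(t);go(*t,.02,84.2)
E
```

```text
[ 0.47141259 -0.17124493]
t 25.77 pos [ 0.5044 -0.2259  0.1086] F [ 0.4 -0.2 -0.5] w 0.0342 g 0.0 turn [0.37 0.21 0.05] shift cm [ 5.11 -3.83  8.86]
```

Call:
jog_arm(rows=[[[0,0,0,1.5,-1.2,0,1],[0,0,0,2,-1.4,0,1],[0,0,0,1.6,-1.2,0,1],[0,0,0,0,0,1.5,1],[0,0,0,0,0,2.5,1],[0,0,0,0,0,2.5,1],[0,0,0,0,0,1.5,1],[0,0,0,0,0,0.8,1],[0,0,0,0,0,0,1],[0,0,0,0,0,0,1],[0,0,0,0,0.4,0,1],[0,0,0,0,0.4,0,1],[0,0,0,0,0.2,0,1],[0,0,0,0,0,0,1]]])

```text
time_s: 26.93
tool_pos: [0.4807, -0.1715, 0.0178]
ee_rot: [[0.1, 0.995, 0.002], [0.995, -0.1, -0.001], [-0.001, 0.002, -1.0]]
ft_force: [-0.2, 0.7, 0.1]
gripper_width: -0.0
grasp_force: 0.0
```

Call:
jog_arm(rows=[[[0,0,0,0,0.2,0,1],[0,0,0,0,0.2,0,1],[0,0,0,0,0,0,1],[0,0,0,0,0,0,1]]])

```text
time_s: 27.27
tool_pos: [0.4836, -0.1713, 0.0168]
ee_rot: [[0.1, 0.995, 0.0], [0.995, -0.1, -0.0], [-0.0, 0.0, -1.0]]
ft_force: [0.5, 0.3, -0.4]
gripper_width: 0.0003
grasp_force: 0.0
```

Call:
jog_arm(rows=[[[0,0,0,0,0.2,0,1],[0,0,0,0,0.2,0,1],[0,0,0,0,0,0,1],[0,0,0,0,0,0,1]]])

```text
time_s: 27.6
tool_pos: [0.4876, -0.1717, 0.0168]
ee_rot: [[0.1, 0.995, -0.0], [0.995, -0.1, -0.0], [-0.0, -0.0, -1.0]]
ft_force: [0.0, -0.3, -0.2]
gripper_width: 0.0001
grasp_force: 0.0
```

Call:
jog_arm(rows=[[[0,0,0,0,0.2,0,1],[0,0,0,0,0.1,0,1],[0,0,0,0,0,0,1],[0,0,0,0,0,0,1]]])

```text
time_s: 27.93
tool_pos: [0.4891, -0.1716, 0.0166]
ee_rot: [[0.1, 0.995, -0.004], [0.995, -0.1, 0.001], [0.001, -0.004, -1.0]]
ft_force: [-6.1, 0.4, 4.8]
gripper_width: -0.0001
grasp_force: 3.3
```

Call:
jog_arm(rows=[[[0,0,0,0,0.15,0,1],[0,0,0,0,0,0,1],[0,0,0,0,0,0,1],[0,0,0,0,-0.3,0,1],[0,0,0,0,-0.3,0,1],[0,0,0,2,-0.2,0,1],[0,0,0,1.5,0,0,1],[0,0,0,0,0,0,1],[0,0,0,0,0.3,0,1],[0,0,0,0,0.2,0,1],[0,0,0,0,0.15,0,1],[0,0,0,0,0,0,1],[0,0,0,0,0,0,1]]])

```text
time_s: 29.02
tool_pos: [0.4928, -0.1374, 0.0166]
ee_rot: [[0.101, 0.995, -0.004], [0.995, -0.101, 0.001], [0.001, -0.004, -1.0]]
ft_force: [-6.4, 1.8, 5.9]
gripper_width: 0.0001
grasp_force: 3.5
```

Call:
jog_arm(rows=[[[0,0,0,0,0.1,0,1],[0,0,0,0,0.1,0,1],[0,0,0,0,0,0,1],[0,0,0,0,0,0,1]]])

```text
time_s: 29.35
tool_pos: [0.4929, -0.1374, 0.0166]
ee_rot: [[0.1, 0.995, -0.009], [0.995, -0.1, 0.002], [0.001, -0.009, -1.0]]
ft_force: [-16.6, 1.5, 15.0]
gripper_width: -0.0001
grasp_force: 8.3
```

Both pushes stop dead, and the two contact points lie along the dock's angle (about 6°), so the tray is flush. I'll retreat and hand in.

Call:
jog_arm(rows=[[[0,0,0,0,-0.5,0,1],[0,0,0,0,-1,0,1],[0,0,0,0,-1,0,1],[0,0,0,0,0,-2,1],[0,0,0,0,0,-3,1],[0,0,0,0,0,-4,1],[0,0,0,0,0,-4,1],[0,0,0,0,-2,-3,1],[0,0,0,0,-2,-2,1],[0,0,0,0,0,0,1],[0,0,0,0,0,0,1],[0,0,0,0,0,0,1]]])

```text
time_s: 30.35
tool_pos: [0.4308, -0.1307, 0.1958]
ee_rot: [[0.101, 0.995, -0.001], [0.995, -0.101, 0.001], [0.0, -0.001, -1.0]]
ft_force: [-0.4, -0.2, 0.1]
gripper_width: 0.0001
grasp_force: 0.0
```

```bash
python3 - <<'E'
from h import *
s=state();print(s["time_s"],s["tool_pos"],s["ft_force"])
# hook's orange handle: scene + top cameras agree on height 36 mm if upright
for n in("top","scene"):
    h=cv2.cvtColor(eyes.read_camera(n),cv2.COLOR_BGR2HSV)
    k,l,st,ce=cv2.connectedComponentsWithStats(cv2.inRange(h,(8,130,110),(20,255,255)))
    for i in range(1,k):
        p=w(eyes.camera_model(n),ce[i],.034)
        if st[i][4]>60 and abs(p[1]+.45)<.1: print(n,p,st[i])
print(ticket.finish_job())
E
```

```text
30.35 [ 0.43075374 -0.13074439  0.19584059] [-0.37431336 -0.17496455  0.09791459]
top [ 1.0469 -0.3735  0.034 ] [456  38  10  34 156]
top [ 0.4435 -0.4529  0.034 ] [483 251  31   8 208]
top [ 0.0961 -0.4008  0.034 ] [ 441  370  108   18 1128]
top [-0.0454 -0.4377  0.034 ] [ 392  404  248   54 6096]
top [-0.1201 -0.4268  0.034 ] [403 453 175  19 610]
top [-0.1508 -0.3624  0.034 ] [426 463 102  17 800]
scene [ 0.03   -0.3913  0.034 ] [    0   148   170   195 13784]
scene [ 0.4504 -0.4546  0.034 ] [ 74 341  44  29 337]
the job is handed in; nothing more can be done
None
```

The job is handed in at about 30 s: I dragged the heat-sink tray clear of the rack with the hook, stood the hook on the mat, and slid the tray fully home in the dock with its lip end to the robot's right; no verdict came back.

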